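# Close the sauce crock with the nested lids and take the outer lid off again

### The job

Get the empty sauce crock ready for service: first fold its red hinged cover up until it stands upright and leave it there. Then carry the nested lid set (black inner lid with the yellow outer lid riding on it) together by the tall black knob, and lower it gently, without dropping it, until the inner lid is fully seated in the crock's mouth. Finally lift the yellow outer lid alone by its collar, without shifting the seated inner lid, and finish while still holding the outer lid level, about 10 cm straight above its seat; leave the other things where they stand.

Things in the scene. Friction and masses are not known exactly. Their poses are not given: they have to be found in the camera images.
- crock: round steel sauce crock fixed to the counter, outside diameter 124 mm, inside 100 mm, rim 80 mm high, empty, on a black foot 134 mm across; origin on the counter on the mouth's axis, z up, +x points to the black hinge post (36 x 70 mm, 76 mm high, its centre at x = +77 mm)
- crock_mouth (a point): centre of the crock's mouth, at rim height (80 mm above the counter)
- cover (a joint): angle of the red cover, rad: 0 flat over the mouth, 1.57 upright on the far side of the mouth, range 0 to 2.0; starts partly raised, over the mouth. The stiff hinge stays where it is left and turns under about 1 N at the free edge; pushing the edge towards the crock's +x raises the cover
- cover_edge (a point): middle of the red cover's free edge. The panel is 112 mm from hinge to free edge, 110 mm wide, 4 mm thick, with an 8 mm round bead along the edge
- cover_hinge (a point): middle of the cover's hinge axis, which runs along the crock's y, 90 mm from the mouth's axis (at crock x = +90 mm) and 88 mm above the counter
- inner_lid: black inner lid, 140 g: tapered plug (diameter 80 mm at the bottom, 92 above, 14 mm deep), flange 116 mm across, 6 mm thick, round knob of 20 mm diameter from 20 to 84 mm height; origin at the centre of the plug's underside, z up. Starts standing on the counter. Seated, its flange lies on the crock's rim, its origin 66 mm above the counter
- knob_top (a point): centre of the top of the black knob (84 mm above the inner lid's origin)
- outer_lid: yellow outer lid, 90 g: disc 128 mm across, 6 mm thick, 4 mm skirt below its edge, upright collar (outside 46 mm, bore 34 mm, from 6 to 30 mm height); the knob passes loosely through and sticks out 34 mm. Origin: centre of the disc's underside, z up; lies loosely on the flange, 20 mm above the inner lid's origin: lifting the knob carries both lids
- collar_top (a point): centre of the collar's top (30 mm above the outer lid's origin)
- can: bystander: drink can, diameter 53 mm, 134 mm high; origin at the centre of its underside
- salt_shaker: bystander: white salt shaker, 40 mm wide, 81 mm high; origin at the centre of its underside
- sauce_cup: bystander: small black sauce cup, diameter 51 mm, 29 mm high; origin at the centre of its underside
- sachet: bystander: condiment sachet lying flat, 56 x 34 x 16 mm; origin at the centre of its underside

How it is judged:
By the outcome, as a careful person would: the job done as asked, in the order asked, and still so for the second after the job is handed in, while the arm keeps its last pose, push and grip.
It also fails if it takes over 64 s, if anything falls off the work surface, if the arm or the gripper's body presses on something with over 40 N, if the wrist force passes 120 N, or if a joint passes its speed limit or range.

### The arm

A 6-joint arm with a two-finger parallel gripper is mounted at the origin on the work surface; the furniture and walls round the work are solid. World frame = base frame: x ahead of the robot, y to its left, z up, the work surface at z = 0. Lengths are in m, angles in degrees, forces in N, time in s.
With the tool pointing down it reaches from about 0.35 to 0.95 m from the base axis. Payload 17.4 kg.
Tool frame: the origin (TCP) lies midway between the tips of the shut fingers; the grasp point (between the pads) lies 19 mm behind it; z points along the fingers, y is the line along which they close (so a half turn about z gives the same grasp; the last joint's range is limited). The gripper opens to 93 mm and grips with 3 to 60 N. Pads are 15 mm wide; open, the fingers measure 128 mm over their backs; the gripper's body (75 mm by 188 mm) begins 65 mm behind the grasp point.
Start: joints at [-2.166, 6.646, 82.598, -0, 90.757, -2.166], TCP at [0.675, -0, 0.179] pointing down, gripper open.
Joint ranges: [-162.19, 162.19], [-47.58, 125.68], [4.15, 143.07], [-65.23, 245.23], [0.69, 171.88], [-170.13, 170.13]. Speed limits (degrees/s): [108.29, 108.29, 127.2, 180, 180, 180].

### API

Orientations are given as [roll, pitch, yaw] about the fixed x, y, z axes, in that order (R = Rz(yaw) Ry(pitch) Rx(roll)).
In Python, from station import r gives the robot as it stands. The module is installed in compiled form; this text tells all that it offers.
- The arm moves only by the tool send_rows, never from a script. Its argument "motion" is a list of rows, each a list of 3 entries, a list of its own where there are three numbers: the closure, from 0 (fully open) to 1 (shut), then the shift along the tool's x, y, z in units of 30 mm (1.0 is 30 mm), then the turn about the tool's z in degrees. A call has 1 to 10 rows; each row shifts and turns the commanded pose from where the row before left it, along the tool's axes as they then stand; what a row does not reach is not made up. A row lasts 1/10 s, in which the tool goes at most 50 mm and 8.59 degrees, less where a joint would pass 70% of its speed; a pose out of reach is approached as far as the arm can. A call is refused whole if a number of a shift passes 1 or a number of a turn 8.59, either way. A call with a gripper value outside its range is refused whole. The fingers move at their own pace and stop on an object; "force" is the grip in N (left out, the last holds). Time passes only in rows, so rows that do not move let the fingers close. It gives the time, the measured TCP pose, the force, the opening and the grip force at its end, in the units of the state.
- r.read_state(): the state, without advancing time (a new reading comes with each control period).
- r.read_camera(name): name is "scene" or "top"; returns the picture (384x512x3 uint8, blue, green, red); there is no depth.
- r.camera_model(name): a dict with "K" (3x3 intrinsics, pixels), "D" ([k1, k2, p1, p2, k3] as OpenCV has them; the pictures are not rectified), "world_to_cam" (4x4, takes a point from world to camera coordinates). Camera axes: x right, y up, looking along -z (the intrinsics and any distortion apply to the point x, -y, -z); pixel columns grow to the right and rows downward; lengths in m; the calibration is good to about 2 mm. A picture is of the moment at which its call begins. camera_model takes no time and is no camera call.
- r.finish_job(): hands the job in; it is judged then, once.
The state is a dict: "time_s": time; "joint_pos": joint angles; "joint_velocities": joint speeds; "joint_efforts": joint torques, N m; "tcp_pos": TCP position; "orientation": TCP orientation; "ft_force": force on the tool from outside, world axes, zero at the start; "moment": the same for the moment, N m; "grip_width": finger opening in m; "gripper_force": force on a finger pad.
Only numpy, scipy, OpenCV 4.12 (cv2) and the standard library are available. Lean on these libraries where they do the work, as an engineer would, in place of code of your own. Each camera call takes 0.05 s, during which the arm holds its last target. There are 200 camera calls.

## Working session

There is one attempt and no reset: what is moved stays moved. The work goes in short steps, Python scripts to look and compute and a tool call to move; the robot and the scene stay as the last step left them, time stands still between calls to the robot, and variables do not carry over. Pictures are saved under pics/ and viewed, at most 12 in all, crops included, and the job is handed in when it is done.

Besides the shell and the picture viewer there is one more tool, called after "Emit:" by a JSON object that holds its "op" and its "data", one argument or row to a line. send_rows: Moves the arm, as the interface text tells. Its arguments: {"type":"object","properties":{"motion":{"type":"array","items":{"type":"array"}},"force":{"type":"number"}},"required":["motion"]}

```bash
mkdir -p pics
python3 - <<'E'
from station import r
import cv2
for n in("scene","top"):
    im=r.read_camera(n); cv2.imwrite(f"pics/{n}0.png",im)
    m=r.camera_model(n); print(n,m)
print(r.read_state())
E
```

```text
scene {'K': array([[442.21554951,   0.        , 247.76960249],
       [  0.        , 442.21554951, 189.91208818],
       [  0.        ,   0.        ,   1.        ]]), 'D': array([0.04408139, 0.        , 0.        , 0.        , 0.        ]), 'world_to_cam': array([[ 0.8857472 , -0.46386935,  0.01664728, -0.47434514],
       [ 0.30696584,  0.61229197,  0.72860862, -0.20732675],
       [-0.3481722 , -0.64025289,  0.68472794, -0.8149015 ],
       [ 0.        ,  0.        ,  0.        ,  1.        ]])}
top {'K': array([[395.05447155,   0.        , 254.54989888],
       [  0.        , 395.05447155, 186.51157163],
       [  0.        ,   0.        ,   1.        ]]), 'D': array([-0.0947132,  0.       ,  0.       ,  0.       ,  0.       ]), 'world_to_cam': array([[-0.00389415, -0.99991389,  0.01253176, -0.03337429],
       [ 0.99392967, -0.00249237,  0.10998911, -0.51577792],
       [-0.1099484 ,  0.012884  ,  0.99385379, -0.94668631],
       [ 0.        ,  0.        ,  0.        ,  1.        ]])}
{'time_s': 0.1, 'joint_pos': array([-2.16672613e+00,  6.66985966e+00,  8.26314129e+01,  1.63389582e-04,
        9.07568692e+01, -2.16734562e+00]), 'joint_velocities': array([ 0.04481404, -0.11573321, -0.030291  , -0.0848636 , -0.01684109,
       -0.05087313]), 'joint_efforts': array([ 3.09313356e-03, -7.22894382e+01, -6.23865938e+01,  7.81798759e-02,
        2.28431396e-02, -1.37065126e-04]), 'tcp_pos': array([ 6.74775324e-01, -1.05964158e-05,  1.78802356e-01]), 'orientation': array([-1.79941906e+02, -2.36208297e-03,  9.00006204e+01]), 'ft_force': array([ 0.31776692, -0.21890785, -0.56201571]), 'moment': array([-0.03360582,  0.04626565,  0.02815377]), 'gripper_force': 0.0, 'grip_width': 0.0928455182702104}
```

View pics/scene0.png

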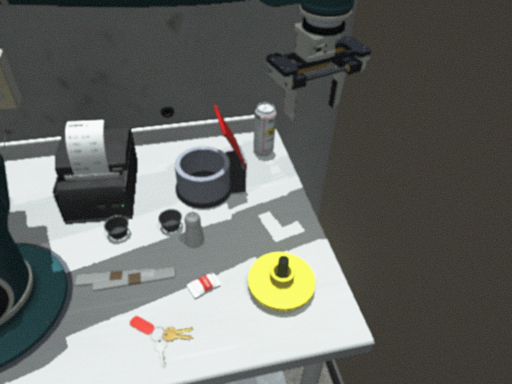

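View pics/top0.png

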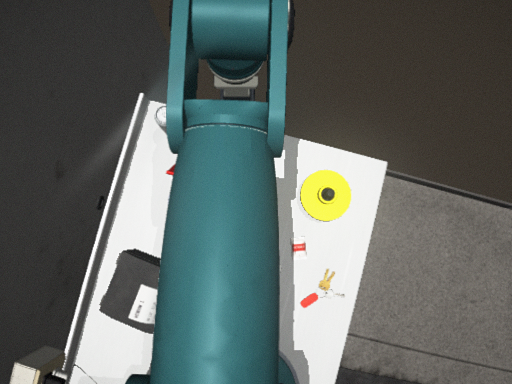

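Scene view: crock at about (203,175) with the post at (237,172), the red cover partly raised with its edge near (217,108), lids at about (282,275). The top view shows the lids at (327,194), but the arm hides the crock. Next I'll enlarge the crop.

```bash
cat > h.py <<'E'
from station import r
import numpy as np, cv2
def proj(n,P):
    m=r.camera_model(n); T=m["world_to_cam"]
    c=np.atleast_2d(P)@T[:3,:3].T+T[:3,3]; c=c*[1,-1,-1]
    return cv2.projectPoints(c.reshape(-1,1,3),np.zeros(3),np.zeros(3),m["K"],m["D"])[0].reshape(-1,2)
def ray(n,uv):
    m=r.camera_model(n); T=m["world_to_cam"]
    u=cv2.undistortPoints(np.array(uv,float).reshape(1,1,2),m["K"],m["D"])[0,0]
    R=T[:3,:3]; return -R.T@T[:3,3], R.T@np.array([u[0],-u[1],-1])
def onz(n,uv,z):
    o,d=ray(n,uv); return o+d*(z-o[2])/d[2]
E
python3 - <<'E'
import cv2
im=cv2.imread("pics/scene0.png")
a=cv2.resize(im[95:215,165:285],None,fx=6,fy=5,interpolation=cv2.INTER_CUBIC)
a=cv2.resize(im[95:215,150:300],(750,600),interpolation=cv2.INTER_CUBIC)
for i in range(0,150,10):
    cv2.putText(a,str(150+i),(i*5,10),0,.3,(0,255,0));cv2.line(a,(i*5,0),(i*5,600),(0,255,0) if i%50==0 else (120,120,60),1)
for j in range(0,120,10):
    cv2.putText(a,str(95+j),(0,j*5+10),0,.3,(0,255,0));cv2.line(a,(0,j*5),(750,j*5),(120,120,60),1)
cv2.imwrite("pics/c1.png",a)
E
```

```text
(no output)
```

View pics/c1.png

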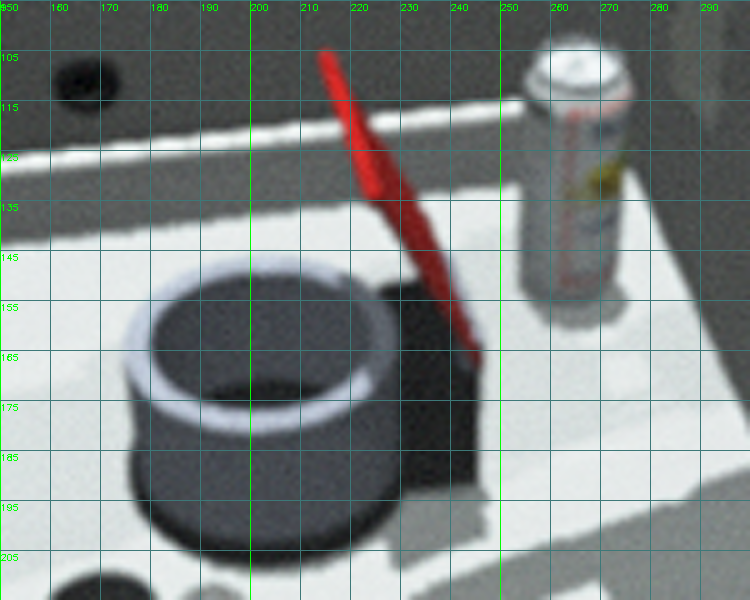

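The crop shows the crock's outer rim from u 174.5 to 229.5 and v 146.5 to 181.5. The cover's bead ends are at about (215,105) far and (224.5,134.5) near, and the near hinge end is at about (245.5,167). I'll fit a model to these.

```bash
cat > fit.py <<'E'
from h import *
from scipy.optimize import least_squares
t=np.linspace(0,2*np.pi,180)
def circ(x,y,z,rad): return np.c_[x+rad*np.cos(t),y+rad*np.sin(t),z+0*t]
def ext(p): return np.r_[p.min(0),p.max(0)]
def local(p,P):
    c,s=np.cos(p[2]),np.sin(p[2]); return np.array([[p[0]+c*a-s*b,p[1]+s*a+c*b,z] for a,b,z in P])
def coverpts(p):
    q=p[3]; L=.112; ex,ez=.09-L*np.cos(q),.088+L*np.sin(q)
    return local(p,[(ex,.055,ez),(ex,-.055,ez),(.09,-.055,.088)])
if __name__=="__main__":
    def f(p):
        e=ext(proj("scene",circ(p[0],p[1],.08,.062)))-[174.5,146.5,229.5,181.5]
        return np.r_[e,(proj("scene",coverpts(p))-[[215,105.5],[224.5,134],[245,166]]).ravel()]
    p0=onz("scene",(202,164),.08)
    for yaw in (-.5,.3):
        s=least_squares(f,[p0[0],p0[1],yaw,1.0],loss="soft_l1"); print(s.x,np.degrees(s.x[2:]),s.cost,f(s.x).round(1))
    print(coverpts(s.x))
    yel=lambda im:cv2.inRange(cv2.cvtColor(im,cv2.COLOR_BGR2HSV),(22,130,70),(35,255,255))
    for n in("scene","top"):
        m=yel(cv2.imread(f"pics/{n}0.png")); k,l,st,ce=cv2.connectedComponentsWithStats(m)
        i=1+st[1:,4].argmax(); x,y,w,h,a=st[i]; obs=np.array([x,y,x+w-1,y+h-1]);print(n,obs,a)
        g=lambda p:ext(np.r_[proj(n,circ(p[0],p[1],.026,.064)),proj(n,circ(p[0],p[1],.016,.064))])-obs
        q=onz(n,((x+w/2),(y+h/2)),.026); s=least_squares(g,q[:2]); print(s.x,g(s.x).round(1), "knobtop px",proj(n,[*s.x,.084]))
    for n,uv in(("scene",(265,152)),("scene",(193,240)),("scene",(171,228)),("scene",(204,286))):print(onz(n,uv,0))
E
python3 fit.py
python3 - <<'E'
import cv2
a=cv2.imread("pics/scene0.png")[240:320,235:335]; b=cv2.imread("pics/top0.png")[160:240,280:380]
o=cv2.resize(cv2.hconcat([a,b]),None,fx=4,fy=4,interpolation=cv2.INTER_CUBIC); cv2.imwrite("pics/c2.png",o)
E
```

```text
[ 0.47306229  0.10656143 -0.2415792   1.14473311] [-13.84146833  65.58837592] 4.604392153964817 [-0.8 -0.9 -0.2 -0.4 -0.4 -0.5  0.3  0.3  1.5  3.7]
[ 0.47306229  0.10656143 -0.24157946  1.14473314] [-13.84148334  65.58837771] 4.604392153967984 [-0.8 -0.9 -0.2 -0.4 -0.4 -0.5  0.3  0.3  1.5  3.7]
[[0.52866259 0.14950689 0.18998718]
 [0.50234657 0.04270115 0.18998718]
 [0.5472908  0.03162727 0.088     ]]
scene [249 252 314 310] 2836
[ 0.49615892 -0.21094433] [-1.6 -1.1  1.6  0.7] knobtop px [[283.62276989 258.40425018]]
top [300 170 350 220] 1866
[ 0.49489724 -0.21083468] [-0.8 -0.7  0.8  0.7] knobtop px [[330.07603651 192.55147482]]
[0.6717439  0.16325788 0.        ]
[ 0.39009207 -0.02916392  0.        ]
[0.36085534 0.02349809 0.        ]
[ 3.64963053e-01 -1.44957747e-01 -1.11022302e-16]
```

View pics/c2.png

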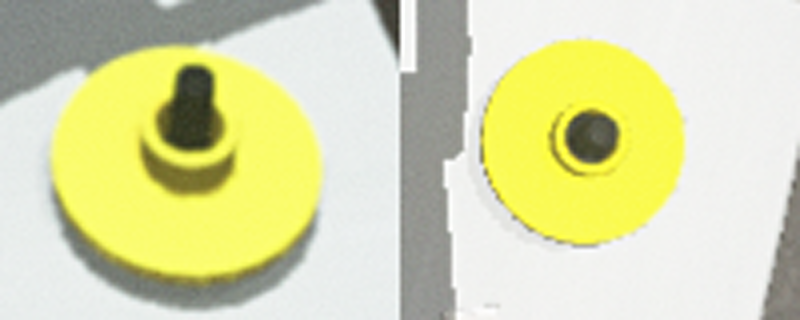

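The yellow disc fits in both views, putting the lids at about (0.4955, -0.211), and the knob top projects to the right pixel. The crock is at (0.473, 0.1066), yaw -13.8°, with the cover at about 65°.

First I'll raise the tool and turn it, so that its long axis lies along the crock's y.

Emit:
{"op": "send_rows", "data": {
  "motion": [
    [1, [0, 0, -0.32], -8.46],
    [1, [0, 0, -0.32], -8.46],
    [1, [0, 0, -0.32], -8.46],
    [1, [0, 0, -0.32], -8.46],
    [1, [0, 0, -0.32], -8.46],
    [1, [0, 0, -0.32], -8.46],
    [1, [0, 0, -0.32], -8.46],
    [1, [0, 0, -0.32], -8.46],
    [1, [0, 0, -0.32], -8.46],
    [1, [0, 0, -0.32], 0]
  ],
  "force": 20
}}

```text
time_s: 1.1
tcp_pos: [0.6749, -0.0, 0.2755]
orientation: [-180.0, -0.0, 166.3]
ft_force: [0.0, -1.1, 0.2]
grip_width: 0.0174
gripper_force: 0.0
```

Emit:
{"op": "send_rows", "data": {
  "motion": [
    [1, [0.77, 0.184, 0], 0],
    [1, [0.77, 0.184, 0], 0],
    [1, [0.77, 0.184, 0], 0],
    [1, [0.77, 0.184, 0], 0],
    [1, [0.77, 0.184, 0], 0],
    [1, [0.77, 0.184, 0], 0],
    [1, [0.77, 0.184, 0], 0],
    [1, [0.77, 0.184, 0], 0],
    [1, [0.77, 0.184, 0], 0],
    [1, [0.77, 0.184, 0], 0]
  ]
}}

```text
time_s: 2.1
tcp_pos: [0.463, 0.1092, 0.2755]
orientation: [-180.0, -0.0, 165.8]
ft_force: [0.4, 0.7, 0.6]
grip_width: 0.0004
gripper_force: 0.0
```

Emit:
{"op": "send_rows", "data": {
  "motion": [
    [1, [0, 0, 0.5], 0],
    [1, [0, 0, 0.5], 0],
    [1, [0, 0, 0.5], 0],
    [1, [0, 0, 0.5], 0],
    [1, [0, 0, 0.5], 0],
    [1, [0, 0, 0.5], 0],
    [1, [0, 0, 0.4], 0],
    [1, [0, 0, 0.28], 0],
    [1, [0, 0, 0], 0]
  ]
}}

```text
time_s: 3.0
tcp_pos: [0.4636, 0.1088, 0.1638]
orientation: [-180.0, -0.1, 166.1]
ft_force: [-0.6, -0.5, 0.7]
grip_width: 0.0005
gripper_force: 0.0
```

Run:
```python
from h import *
s=r.read_state(); p=s["tcp_pos"];print(p,s["orientation"])
c,n=np.cos(-.2416),np.sin(-.2416); d=p[:2]-[.473,.1066]; print("local",d@[c,n],d@[-n,c])
im=r.read_camera("scene"); cv2.imwrite("pics/s2.png",cv2.resize(im[80:220,140:300],None,fx=4,fy=4,interpolation=2))
im=r.read_camera("top"); cv2.imwrite("pics/t2.png",im)
```

```text
[0.46359547 0.10884175 0.1638492 ] [-1.79966081e+02 -7.59335304e-02  1.66134561e+02]
local -0.00966774391871639 -7.345211289596502e-05
```

View pics/s2.png

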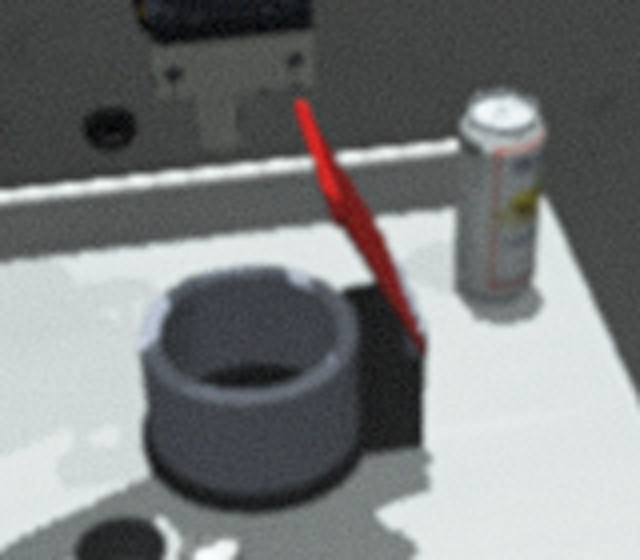

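Run:
```python
from h import *
for z in(.164,.2,.21,.22,.23,.248):
    for dy in (0,-.09): 
        p=proj("scene",[.4636+dy*.24,.1088+dy*.97,z])[0]; print(z,dy,p.round(1),((p-[140,80])*4).round())
```

```text
0.164 0 [194.9 132.5] [220. 210.]
0.164 -0.09 [202.  158.9] [248. 316.]
0.2 0 [193.7 118.1] [215. 152.]
0.2 -0.09 [200.9 144.2] [244. 257.]
0.21 0 [193.4 114. ] [214. 136.]
0.21 -0.09 [200.6 140. ] [243. 240.]
0.22 0 [193.1 109.8] [212. 119.]
0.22 -0.09 [200.3 135.7] [241. 223.]
0.23 0 [192.7 105.5] [211. 102.]
0.23 -0.09 [200.  131.4] [240. 205.]
0.248 0 [192.1  97.7] [208.  71.]
0.248 -0.09 [199.4 123.3] [238. 173.]
```

Run:
```python
from h import *
for x in (.62,.675,.73):
  for z in (.179,.215): print(x,z,proj("scene",[x,0,z])[0].round(1))
a=cv2.imread("pics/scene0.png")[0:140,240:400]; b=r.read_camera("scene")[60:200,120:280]
cv2.imwrite("pics/c3.png",cv2.resize(cv2.hconcat([a,b]),None,fx=2.5,fy=4,interpolation=2))
print(r.read_state()["tcp_pos"])
```

```text
0.62 0.179 [285.7 134.6]
0.62 0.215 [287.1 119.9]
0.675 0.179 [308.2 127.7]
0.675 0.215 [310.2 113.1]
0.73 0.179 [329.9 121. ]
0.73 0.215 [332.4 106.5]
[0.46422561 0.10898311 0.16573254]
```

View pics/c3.png

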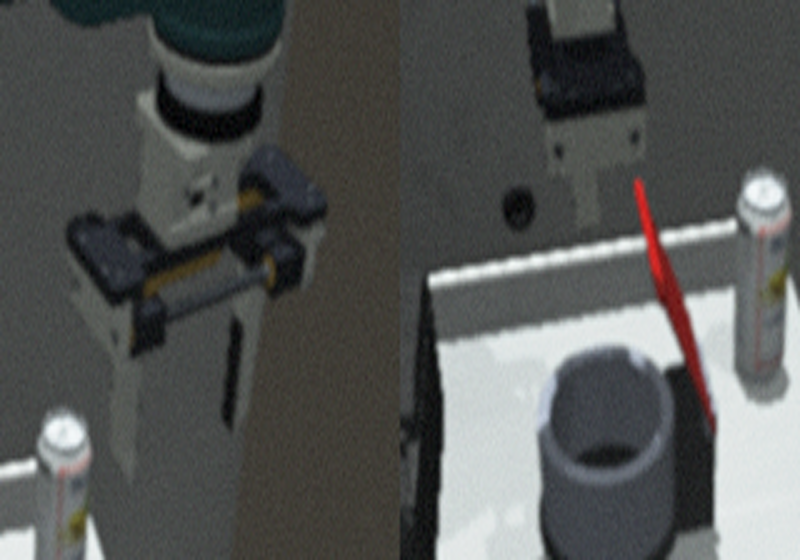

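Seen in the scene view, the fingertips look about 36 mm higher than the reported TCP. I'll check that against the other camera.

Run:
```python
from h import *
T=r.camera_model("top")["world_to_cam"]; print("top cam",-T[:3,:3].T@T[:3,3]); T=r.camera_model("scene")["world_to_cam"]; print("scene cam",-T[:3,:3].T@T[:3,3])
for P in ([.62,0,.179],[.73,0,.179],[.675,0,.263],[.62,0,.215],[.73,0,.215]): print(P,proj("top",P)[0].round(1))
for z in(.165,.201): print(z,proj("top",[.464,.109,z])[0].round(1))
a=cv2.imread("pics/top0.png")[40:190,140:340]; b=cv2.imread("pics/t2.png")[100:250,140:340]
cv2.imwrite("pics/c4.png",cv2.resize(cv2.hconcat([a,b]),None,fx=2,fy=2,interpolation=2))
```

```text
top cam [ 0.40843036 -0.02245982  0.99801597]
scene cam [ 0.20006606 -0.61483271  0.71694244]
[0.62, 0, 0.179] [238.7 129.9]
[0.73, 0, 0.179] [238.9  80.5]
[0.675, 0, 0.263] [237.6  91.3]
[0.62, 0, 0.215] [238.3 125.5]
[0.73, 0, 0.215] [238.4  74. ]
0.165 [187.3 203.9]
0.201 [184.5 202.7]
```

View pics/c4.png

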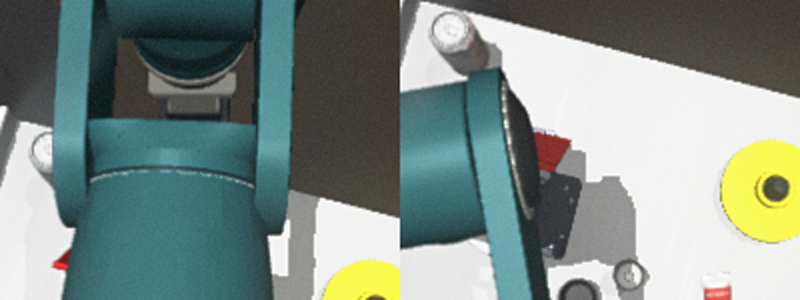

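Run:
```python
from fit import *
obs=np.array([255,102,275.5,160])  # can silhouette c1
g=lambda p:ext(np.r_[proj("scene",circ(p[0],p[1],0,.0265)),proj("scene",circ(p[0],p[1],.134,.0265))])-obs
s=least_squares(g,[.67,.16]);print(s.x,g(s.x).round(1),proj("top",[[*s.x,0],[*s.x,.134]]).round(1))
for b in ([.4955,-.211],):
  print(proj("scene",[[*b,.05],[*b,.084]]))
# crock bottom foot: silhouettes
p=[.473,.1066]; print(ext(proj("scene",circ(*p,0,.067))),ext(proj("scene",circ(*p,.08,.062))))
print(proj("top",[.441,.018,.25]),proj("top",[.441,.018,.29]))
```

```text
[0.66674972 0.1619541 ] [-1.6  0.7  1.5 -0.7] [[178.2 130. ]
 [167.6 115.1]]
[[282.01819425 270.04301339]
 [283.32395261 258.5587682 ]]
[174.91274627 170.13348394 231.81869144 208.84642048] [173.71577707 145.62192887 229.30515127 181.0614548 ]
[[228.1338243  212.95165323]] [[226.92810372 211.98147132]]
```

Emit:
{"op": "send_rows", "data": {
  "motion": [
    [1, [0, 0, 0.3], 0],
    [1, [0, 0, 0.3], 0],
    [1, [0, 0, 0.3], 0],
    [1, [0, 0, 0], 0]
  ]
}}

```text
time_s: 3.55
tcp_pos: [0.4633, 0.1088, 0.1363]
orientation: [-180.0, -0.1, 166.1]
ft_force: [-0.7, -0.3, 0.2]
grip_width: 0.0005
gripper_force: 0.0
```

Run:
```python
from h import *
im=r.read_camera("scene"); cv2.imwrite("pics/s3.png",im)
old=cv2.imread("pics/scene0.png")
print(proj("scene",[.4633,.1088,.136]),proj("scene",[.4633,.1088,.172]))
print(np.array([[v,*im[v,192:200].mean(1).astype(int),-1,*old[v,192:200].mean(1).astype(int)] for v in range(104,160,3)]))
```

```text
[[195.64244325 143.16790316]] [[194.52479338 129.39305269]]
[[104  60  63  70  67  66  72  76  68  -1  70  74  73  69  72  71  72  74]
 [107  81  81  84  78  86  86  86  79  -1  71  70  73  69  73  68  74  74]
 [110  82  84  81  82  87  82  79  80  -1  69  73  71  69  70  70  73  74]
 [113  81  79  82  84  79  85  82  82  -1  71  70  71  65  70  74  72  70]
 [116  84  84  80  79  84  82  80  84  -1  63  74  68  71  66  70  73  69]
 [119  82  82  77  87  77  86  85  79  -1  62  65  67  64  64  66  64  66]
 [122  82  83  84  82  82  83  86 101  -1 231 234 232 228 225 230 237 238]
 [125  81  83  84  84  81  79  90  81  -1 150 140 139 123 121 122 119 111]
 [128  81  74  77  82  81  81  78  77  -1  92  88  96  93  95  88  91  97]
 [131  94  86  88  87  82  85  92  89  -1  96  94  92  93  99  97  95  91]
 [134  87  89  87  94  88  88  90  94  -1  92  96  94  96  93  88  96  94]
 [137  92  88  94  94  93  94 102 113  -1  94  97 101 100  99  98 109 123]
 [140 205 218 223 227 226 224 225 226  -1 216 227 232 233 232 234 233 234]
 [143 228 228 229 228 230 228 230 226  -1 232 233 231 231 233 234 233 232]
 [146 219 212 205 195 189 181 176 173  -1 229 228 225 224 221 219 217 212]
 [149  96 102  96  93  91  86  86  88  -1 191 186 180 169 157 148 144 141]
 [152  62  65  69  63  60  64  67  65  -1  68  66  60  65  62  65  62  64]
 [155  63  65  66  71  68  75  67  62  -1  67  62  64  61  70  67  71  66]
 [158  66  67  65  66  68  66  69  64  -1  64  70  72  66  72  65  69  70]]
```

Emit:
{"op": "send_rows", "data": {
  "motion": [
    [1, [-0.4, 0, 0], 0],
    [1, [-0.4, 0, 0], 0],
    [1, [-0.3, 0, 0], 0],
    [1, [-0.2, 0, 0], 0],
    [1, [-0.2, 0, 0], 0],
    [1, [-0.2, 0, 0], 0],
    [1, [-0.2, 0, 0], 0],
    [1, [-0.2, 0, 0], 0],
    [1, [-0.2, 0, 0], 0],
    [1, [-0.2, 0, 0], 0]
  ]
}}

```text
time_s: 4.6
tcp_pos: [0.5372, 0.0908, 0.1381]
orientation: [-180.0, 0.0, 166.1]
ft_force: [-1.3, 0.0, 0.5]
grip_width: 0.0007
gripper_force: 0.4
```

```bash
cat >> fit.py <<'E'
def cov():
    im=r.read_camera("scene"); hsv=cv2.cvtColor(im,cv2.COLOR_BGR2HSV)
    m=cv2.inRange(hsv,(0,120,60),(8,255,255))|cv2.inRange(hsv,(172,120,60),(180,255,255)); m[:90]=0;m[180:]=0;m[:,:200]=0;m[:,300:]=0
    k,l,st,ce=cv2.connectedComponentsWithStats(m); i=1+st[1:,4].argmax(); v,u=np.nonzero(l==i)
    print("bbox",st[i],"topmost",u[v==v.min()].mean(),v.min(),"rightmost",u.max(),v[u==u.max()].mean()); return im
E
python3 - <<'E'
from fit import *
im=cov(); cv2.imwrite("pics/s4.png",im)
p=r.read_state()["tcp_pos"];c,n=np.cos(-.2416),np.sin(-.2416); d=p[:2]-[.473,.1066]; print("local",d@[c,n],d@[-n,c],p[2])
for a in (65.6,80,85,90,95): print(a,proj("scene",coverpts([.473,.1066,-.2416,np.radians(a)])).round(1).tolist())
E
```

```text
bbox [234 113  11  48 214] topmost 237.0 113 rightmost 244 155.77777777777777
local 0.06673175130280773 2.705241741973299e-05 0.137961874766962
65.6 [[214.6, 105.0], [224.8, 134.3], [246.5, 169.7]]
80 [[226.6, 100.3], [237.8, 129.2], [246.5, 169.7]]
85 [[230.9, 99.2], [242.5, 128.1], [246.5, 169.7]]
90 [[235.3, 98.6], [247.3, 127.3], [246.5, 169.7]]
95 [[239.6, 98.2], [252.0, 126.8], [246.5, 169.7]]
```

Run:
```python
import cv2
im=cv2.imread("pics/s4.png")[70:190,180:300]
cv2.imwrite("pics/c5.png",cv2.resize(im,None,fx=5,fy=5,interpolation=2))
```

```text
(no output)
```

View pics/c5.png

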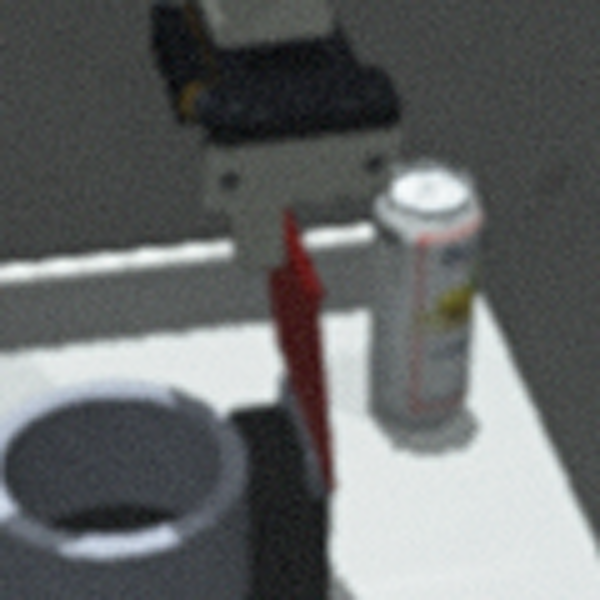

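The cover is at about 86.5°: the near end of the bead is at (244,127.5). It needs about 7 mm more.

Emit:
{"op": "send_rows", "data": {
  "motion": [
    [1, [-0.12, 0, 0], 0],
    [1, [-0.12, 0, 0], 0],
    [1, [0, 0, 0], 0],
    [1, [0, 0, 0], 0],
    [1, [0.3, 0, 0], 0],
    [1, [0.6, 0, 0], 0],
    [1, [0.6, 0, 0], 0],
    [1, [0.3, 0, -0.8], 0],
    [1, [0.2, 0, -1], 0],
    [1, [0, 0, -1], 0]
  ]
}}

```text
time_s: 5.65
tcp_pos: [0.4841, 0.1039, 0.2232]
orientation: [180.0, 0.0, 166.2]
ft_force: [-0.6, 0.2, 0.5]
grip_width: 0.0001
gripper_force: 0.0
```

Emit:
{"op": "send_rows", "data": {
  "motion": [
    [0, [-0.05, -1, -0.2], 0],
    [0, [-0.05, -1, -0.2], 0],
    [0, [-0.05, -1, 0], 0],
    [0, [-0.05, -1, 0], 0],
    [0, [0, -1, 0], 0],
    [0, [0, -1, 0], 0],
    [0, [0, -1, 0], 0],
    [0, [0, -1, 0], 0],
    [0, [0, -0.5, 0], 0],
    [0, [0, 0, 0], 0]
  ]
}}

```text
time_s: 6.65
tcp_pos: [0.4294, -0.1464, 0.234]
orientation: [-180.0, 0.0, 166.0]
ft_force: [0.9, -0.6, 0.0]
grip_width: 0.0764
gripper_force: 0.0
```

Run:
```python
from fit import *
im=cov(); t=r.read_camera("top")
a=cv2.resize(im[85:205,180:280],(500,600),interpolation=2); b=cv2.resize(t[130:230,160:260],(300,300),interpolation=2); b=cv2.vconcat([b,cv2.resize(t[100:300,130:330],(300,300))])
cv2.imwrite("pics/c6.png",cv2.hconcat([a,b])); cv2.imwrite("pics/s6.png",im);cv2.imwrite("pics/t6.png",t)
p=r.read_state()["tcp_pos"]; d=np.array([.4955,-.211])-p[:2]; y=np.radians(166.14); print(p,"to lid tool xy units",d@[np.cos(y),np.sin(y)]/.03,d@[np.sin(y),-np.cos(y)]/.03)
```

```text
bbox [241 120   5   4  17] topmost 243.5 120 rightmost 245 121.5
[ 0.42999732 -0.14497244  0.23409317] to lid tool xy units -2.647080679844956 -1.6137970200147869
```

View pics/c6.png

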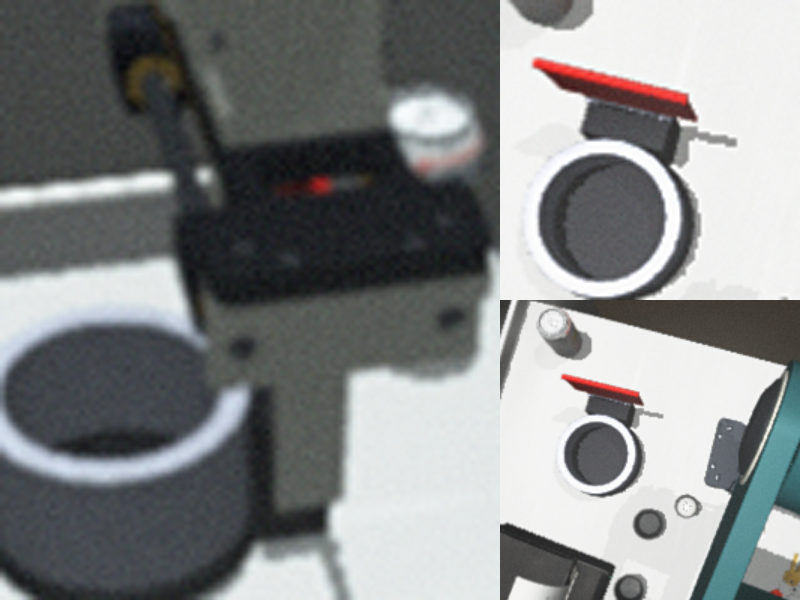

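The top view now shows the crock rim at u 168.3–220.7, v 176.7–228.7, with the upright red cover's bead from about (171.7,151.3) to (224,163). I'll refine the fit with these.

Run:
```python
from fit import *
t=cv2.imread("pics/t6.png"); hsv=cv2.cvtColor(t,cv2.COLOR_BGR2HSV)
m=cv2.inRange(hsv,(0,120,60),(8,255,255))|cv2.inRange(hsv,(172,120,60),(180,255,255)); m[:130]=0;m[230:]=0;m[:,260:]=0
v,u=np.nonzero(m); rect=cv2.minAreaRect(np.c_[u,v].astype(np.float32)); print(rect,cv2.boxPoints(rect).round(1).tolist())
bright=m*0; bright[(hsv[...,2]>180)&(m>0)]=255; v,u=np.nonzero(bright); print("bright",cv2.boxPoints(cv2.minAreaRect(np.c_[u,v].astype(np.float32))).round(1).tolist())
g=lambda p:ext(proj("top",circ(p[0],p[1],.08,.062)))-[168.3,176.7,220.7,228.7]
s=least_squares(g,[.473,.1066]);print(s.x,g(s.x))
for a in (85,88,90,92,95): print(a,proj("top",coverpts([*s.x,-.2416,np.radians(a)])).round(1).tolist())
```

```text
((196.07081604003906, 158.80258178710938), (52.855804443359375, 7.55082893371582), 13.392498016357422) [[169.5, 156.39999389648438], [171.1999969482422, 149.0], [222.6999969482422, 161.3000030517578], [220.89999389648438, 168.60000610351562]]
bright [[170.60000610351562, 151.6999969482422], [171.3000030517578, 148.8000030517578], [221.6999969482422, 161.10000610351562], [221.0, 164.0]]
[0.47284179 0.10576329] [-0.34706186 -0.57006285  0.34290642  0.55050552]
85 [[170.4, 154.3], [222.2, 166.7], [226.5, 170.4]]
88 [[171.1, 151.5], [222.9, 164.0], [226.5, 170.4]]
90 [[171.6, 149.7], [223.4, 162.1], [226.5, 170.4]]
92 [[172.1, 147.9], [223.8, 160.3], [226.5, 170.4]]
95 [[172.9, 145.2], [224.5, 157.6], [226.5, 170.4]]
```

The cover stands at about 90°. Next is the knob: move over the lids and come down to a TCP height of 0.056.

Emit:
{"op": "send_rows", "data": {
  "motion": [
    [0, [-0.53, -0.323, 0], 0],
    [0, [-0.53, -0.323, 0], 0],
    [0, [-0.53, -0.323, 0], 0],
    [0, [-0.53, -0.323, 0], 0],
    [0, [-0.53, -0.323, 0], 0],
    [0, [0, 0, 0.8], 0],
    [0, [0, 0, 0.9], 0],
    [0, [0, 0, 0.9], 0],
    [0, [0, 0, 0.9], 0],
    [0, [0, 0, 0.2], 0]
  ]
}}

```text
time_s: 7.75
tcp_pos: [0.495, -0.2097, 0.1201]
orientation: [179.9, -0.2, 166.2]
ft_force: [0.9, 0.4, -0.1]
grip_width: 0.093
gripper_force: 0.0
```

Emit:
{"op": "send_rows", "data": {
  "motion": [
    [0, [0, 0, 0.6], 0],
    [0, [0, 0, 0.6], 0],
    [0, [0, 0, 0.5], 0],
    [0, [0, 0, 0.4], 0],
    [0, [0, 0, 0.12], 0],
    [0, [0, 0, 0], 0]
  ]
}}

```text
time_s: 8.35
tcp_pos: [0.4958, -0.2114, 0.0564]
orientation: [180.0, -0.0, 166.1]
ft_force: [0.2, -0.4, -0.7]
grip_width: 0.0932
gripper_force: 0.0
```

Run:
```python
from fit import *
s=r.read_state(); p=s["tcp_pos"]; print(p,s["orientation"],s["ft_force"]); d=np.array([.4955,-.211])-p[:2]; y=np.radians(166.14); print("units",d@[np.cos(y),np.sin(y)]/.03,d@[np.sin(y),-np.cos(y)]/.03)
im=r.read_camera("scene"); cv2.imwrite("pics/s7.png",im); cv2.imwrite("pics/c7.png",cv2.resize(im[190:320,215:350],None,fx=4.5,fy=4.5,interpolation=2))
```

```text
[ 0.49584425 -0.21135878  0.05642968] [ 1.79994792e+02 -1.91482182e-02  1.66145627e+02] [ 0.16671674 -0.44195933 -0.6502893 ]
units 0.014005802227525437 0.00886241473758495
```

View pics/c7.png

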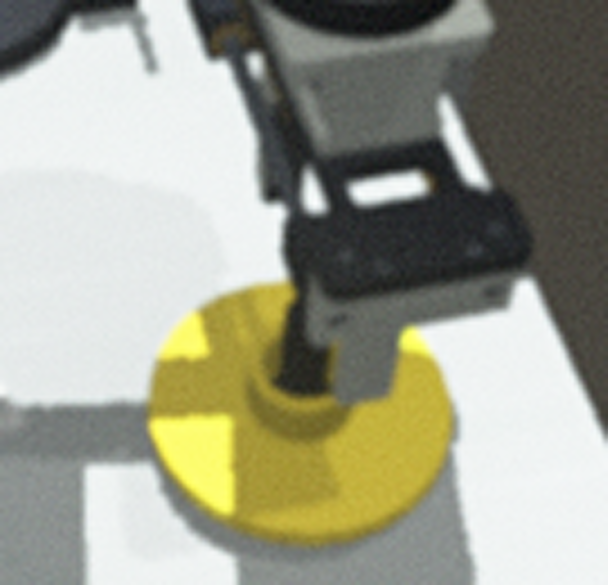

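Run:
```python
from fit import *
for dy in(-.0465,-.064,.0465):
  for z in(.056,.074,.092): print(dy,z,((proj("scene",[.4958+dy*.24,-.2114+dy*.97,z])[0]-[215,190])*4.5).round())
```

```text
-0.0465 0.056 [339. 446.]
-0.0465 0.074 [342. 419.]
-0.0465 0.092 [346. 391.]
-0.064 0.056 [353. 484.]
-0.064 0.074 [357. 457.]
-0.064 0.092 [361. 429.]
0.0465 0.056 [272. 265.]
0.0465 0.074 [274. 237.]
0.0465 0.092 [277. 209.]
```

The picture shows the fingertips about 4 cm above the reported TCP, roughly level with the knob's top. A gentle close will show which is right.

Emit:
{"op": "send_rows", "data": {
  "motion": [
    [0.6, [0, 0, 0], 0],
    [0.6, [0, 0, 0], 0],
    [0.7, [0, 0, 0], 0],
    [0.8, [0, 0, 0], 0],
    [0.9, [0, 0, 0], 0],
    [1, [0, 0, 0], 0],
    [1, [0, 0, 0], 0],
    [1, [0, 0, 0], 0]
  ],
  "force": 4
}}

```text
time_s: 9.2
tcp_pos: [0.4958, -0.2115, 0.0564]
orientation: [180.0, 0.0, 166.1]
ft_force: [0.3, 0.2, 0.2]
grip_width: 0.0335
gripper_force: 0.0
```

Emit:
{"op": "send_rows", "data": {
  "motion": [
    [1, [0, 0, 0], 0],
    [1, [0, 0, 0], 0],
    [1, [0, 0, 0], 0],
    [1, [0, 0, 0], 0]
  ]
}}

```text
time_s: 9.6
tcp_pos: [0.4958, -0.2115, 0.0564]
orientation: [-180.0, -0.0, 166.1]
ft_force: [-0.3, 0.0, -0.7]
grip_width: 0.0025
gripper_force: 0.0
```

The fingers shut without touching, so the true tips are higher than the reported TCP. I'll measure the offset by touching the knob's top (z = 0.084) gently with shut fingers.

Emit:
{"op": "send_rows", "data": {
  "motion": [
    [1, [0, 0, 0.07], 0],
    [1, [0, 0, 0.07], 0],
    [1, [0, 0, 0.05], 0],
    [1, [0, 0, 0.05], 0],
    [1, [0, 0, 0.05], 0],
    [1, [0, 0, 0], 0]
  ]
}}

```text
time_s: 10.2
tcp_pos: [0.4957, -0.2114, 0.0475]
orientation: [180.0, -0.0, 166.1]
ft_force: [0.3, 0.6, -0.1]
grip_width: 0.0005
gripper_force: 0.0
```

Emit:
{"op": "send_rows", "data": {
  "motion": [
    [1, [0, 0, 0.05], 0],
    [1, [0, 0, 0.05], 0],
    [1, [0, 0, 0], 0]
  ]
}}

```text
time_s: 10.5
tcp_pos: [0.496, -0.2116, 0.045]
orientation: [-180.0, 0.0, 166.1]
ft_force: [-0.2, -0.0, 3.3]
grip_width: 0.0008
gripper_force: 2.2
```

Contact came at a reported z of about 0.0455, so the true tip is about 38.5 mm above the reported TCP. Next I'll open, go down to a tip height of 0.055 (reported 0.0165) and grip the knob.

Emit:
{"op": "send_rows", "data": {
  "motion": [
    [0.2, [0, 0, -0.3], 0],
    [0.2, [0, 0, 0], 0],
    [0.2, [0, 0, 0], 0],
    [0.2, [0, 0, 0], 0],
    [0.2, [0, 0, 0], 0],
    [0.2, [0, 0, 0], 0],
    [0.2, [0, 0, 0], 0],
    [0.2, [0, 0, 0], 0]
  ],
  "force": 35
}}

```text
time_s: 11.3
tcp_pos: [0.4958, -0.2115, 0.0537]
orientation: [180.0, -0.0, 166.1]
ft_force: [-0.1, 0.3, -0.0]
grip_width: 0.0597
gripper_force: 0.0
```

Emit:
{"op": "send_rows", "data": {
  "motion": [
    [0.2, [0, 0, 0.3], 0],
    [0.2, [0, 0, 0.3], 0],
    [0.2, [0, 0, 0.3], 0],
    [0.2, [0, 0, 0.2], 0],
    [0.2, [0, 0, 0.14], 0],
    [0.2, [0, 0, 0], 0],
    [1, [0, 0, 0], 0],
    [1, [0, 0, 0], 0],
    [1, [0, 0, 0], 0],
    [1, [0, 0, 0], 0]
  ]
}}

```text
time_s: 12.3
tcp_pos: [0.4959, -0.2115, 0.0168]
orientation: [-180.0, 0.0, 166.1]
ft_force: [0.1, -0.0, 0.1]
grip_width: 0.0469
gripper_force: 0.0
```

Emit:
{"op": "send_rows", "data": {
  "motion": [
    [1, [0, 0, 0], 0],
    [1, [0, 0, 0], 0],
    [1, [0, 0, 0], 0],
    [1, [0, 0, 0], 0],
    [1, [0, 0, 0], 0],
    [1, [0, 0, 0], 0]
  ]
}}

```text
time_s: 12.9
tcp_pos: [0.4958, -0.2115, 0.0165]
orientation: [-180.0, -0.0, 166.1]
ft_force: [0.6, -0.0, -1.2]
grip_width: 0.0195
gripper_force: 35.0
```

The knob is gripped at a width of 20 mm. Now lift the lids and carry them to the crock.

Emit:
{"op": "send_rows", "data": {
  "motion": [
    [1, [0, 0, -0.1], 0],
    [1, [0, 0, -0.2], 0],
    [1, [0, 0, -0.5], 0],
    [1, [0, 0, -0.6], 0],
    [1, [0, 0, -0.7], 0],
    [1, [0, 0, -0.7], 0],
    [1, [0, 0, -0.7], 0],
    [1, [0, 0, -0.7], 0],
    [1, [0, 0, -0.4], 0],
    [1, [0, 0, -0.1], 0]
  ]
}}

```text
time_s: 13.9
tcp_pos: [0.4963, -0.2117, 0.1596]
orientation: [-180.0, 0.1, 166.1]
ft_force: [-0.4, 0.1, -2.2]
grip_width: 0.0196
gripper_force: 35.0
```

Emit:
{"op": "send_rows", "data": {
  "motion": [
    [1, [0.086, 0.266, 0], 0],
    [1, [0.1725, 0.5316, 0], 0],
    [1, [0.1725, 0.5316, 0], 0],
    [1, [0.1725, 0.5316, 0], 0],
    [1, [0.1725, 0.5316, 0], 0],
    [1, [0.1725, 0.5316, 0], 0],
    [1, [0.1725, 0.5316, 0], 0],
    [1, [0.1725, 0.5316, 0], 0],
    [1, [0.1725, 0.5316, 0], 0],
    [1, [0.1725, 0.5316, 0], 0]
  ]
}}

```text
time_s: 14.9
tcp_pos: [0.4839, -0.0507, 0.1573]
orientation: [180.0, -0.0, 166.2]
ft_force: [-0.5, 0.6, -2.6]
grip_width: 0.019
gripper_force: 35.0
```

Emit:
{"op": "send_rows", "data": {
  "motion": [
    [1, [0.1725, 0.5316, 0], 0],
    [1, [0.1725, 0.5316, 0], 0],
    [1, [0.1725, 0.5316, 0], 0],
    [1, [0.1725, 0.5316, 0], 0],
    [1, [0.1725, 0.5316, 0], 0],
    [1, [0.1725, 0.5316, 0], 0],
    [1, [0.1725, 0.5316, 0], 0],
    [1, [0.1725, 0.5316, 0], 0],
    [1, [0.1725, 0.5316, 0], 0],
    [1, [0.086, 0.266, 0], 0]
  ]
}}

```text
time_s: 15.9
tcp_pos: [0.4722, 0.1082, 0.1573]
orientation: [180.0, -0.0, 166.2]
ft_force: [-0.3, 0.3, -2.8]
grip_width: 0.0194
gripper_force: 35.0
```

Run:
```python
from fit import *
im=r.read_camera("scene"); cv2.imwrite("pics/s8.png",im); s=r.read_state(); p=s["tcp_pos"]; print(p,s["ft_force"],s["moment"],s["grip_width"])
z=p[2]-.0165; print("expect lid z",z)
m=cv2.inRange(cv2.cvtColor(im,cv2.COLOR_BGR2HSV),(22,130,50),(35,255,255)); m[:60]=0
k,l,st,ce=cv2.connectedComponentsWithStats(m); 
for i in np.argsort(-st[1:,4])[:3]+1: print(st[i])
e=ext(np.r_[proj("scene",circ(p[0],p[1],z+.026,.064)),proj("scene",circ(p[0],p[1],z+.016,.064))]); print("pred bbox",e)
```

```text
[0.47222724 0.10848983 0.15735624] [ 0.46848726  0.37277871 -0.9154711 ] [ 0.06054904 -0.09400545  0.04486672] 0.01922140512182088
expect lid z 0.14085623816652337
[ 168  114   62   39 1732]
[269 128   5   4  11]
[177  73   1   2   2]
pred bbox [167.96616953 113.39173627 229.09006484 153.05459901]
```

The lids are where they should be: the predicted bounding box matches. Lower to just above the mouth with a small correction.

Emit:
{"op": "send_rows", "data": {
  "motion": [
    [1, [0, 0, 0.2], 0],
    [1, [-0.02, -0.03, 0.4], 0],
    [1, [0, 0, 0.4], 0],
    [1, [0, 0, 0.4], 0],
    [1, [0, 0, 0.3], 0],
    [1, [0, 0, 0.15], 0],
    [1, [0, 0, 0], 0],
    [1, [0, 0, 0], 0]
  ]
}}

```text
time_s: 16.75
tcp_pos: [0.4735, 0.1052, 0.1024]
orientation: [180.0, 0.0, 166.1]
ft_force: [-0.4, -0.4, -2.4]
grip_width: 0.0196
gripper_force: 35.0
```

Run:
```python
from fit import *
im=r.read_camera("scene"); s=r.read_state(); p=s["tcp_pos"]; print(p,s["ft_force"])
d=np.array([.473,.1062])-p[:2]; y=np.radians(166.14); print("units",d@[np.cos(y),np.sin(y)]/.03,d@[np.sin(y),-np.cos(y)]/.03,"to seat z",(p[2]-.0825)/.03)
z=p[2]-.0165
m=cv2.inRange(cv2.cvtColor(im,cv2.COLOR_BGR2HSV),(22,130,50),(35,255,255)); m[:60]=0
k,l,st,ce=cv2.connectedComponentsWithStats(m); print(st[1+st[1:,4].argmax()])
print("pred bbox",ext(np.r_[proj("scene",circ(p[0],p[1],z+.026,.064)),proj("scene",circ(p[0],p[1],z+.016,.064))]))
```

```text
[0.4735817  0.10527914 0.10253639] [ 0.66363186 -0.33358354 -1.79448549]
units 0.026178645411021485 0.02515671903362979 to seat z 0.6678797495313586
[ 173  135   59   40 1669]
pred bbox [171.80162388 134.20758113 230.58617208 174.21532409]
```

Emit:
{"op": "send_rows", "data": {
  "motion": [
    [1, [0.01, 0.015, 0.1], 0],
    [1, [0.01, 0, 0.1], 0],
    [1, [0, 0, 0.1], 0],
    [1, [0, 0, 0.1], 0],
    [1, [0, 0, 0.1], 0],
    [1, [0, 0, 0.05], 0],
    [1, [0, 0, 0.03], 0],
    [1, [0, 0, 0.03], 0],
    [1, [0, 0, 0], 0]
  ]
}}

```text
time_s: 17.7
tcp_pos: [0.4729, 0.1058, 0.0837]
orientation: [-180.0, -0.0, 166.1]
ft_force: [-0.1, 0.9, -2.3]
grip_width: 0.0194
gripper_force: 35.0
```

Emit:
{"op": "send_rows", "data": {
  "motion": [
    [1, [0, 0, 0.03], 0],
    [1, [0, 0, 0.03], 0],
    [1, [0, 0, 0], 0]
  ]
}}

```text
time_s: 18.0
tcp_pos: [0.473, 0.1057, 0.0824]
orientation: [-180.0, 0.0, 166.1]
ft_force: [-2.6, -2.7, 2.8]
grip_width: 0.0189
gripper_force: 35.0
```

Seated: the force turned upward at a reported z of 0.0824, against the expected 0.0825. Release, then go down round the collar.

Emit:
{"op": "send_rows", "data": {
  "motion": [
    [0.6, [0, 0, 0], 0],
    [0.5, [0, 0, 0], 0],
    [0.2, [0, 0, 0], 0],
    [0.2, [0, 0, 0], 0],
    [0.2, [0, 0, 0], 0],
    [0.2, [0, 0, 0], 0],
    [0.2, [0, 0, 0], 0],
    [0.2, [0, 0, 0], 0]
  ],
  "force": 15
}}

```text
time_s: 18.8
tcp_pos: [0.4728, 0.1058, 0.0819]
orientation: [-180.0, -0.0, 166.1]
ft_force: [0.6, 0.6, 0.4]
grip_width: 0.0734
gripper_force: 0.0
```

Run:
```python
from fit import *
im=r.read_camera("scene"); cv2.imwrite("pics/s9.png",im); s=r.read_state(); p=s["tcp_pos"]; print(p,s["ft_force"],s["grip_width"])
m=cv2.inRange(cv2.cvtColor(im,cv2.COLOR_BGR2HSV),(22,130,50),(35,255,255)); m[:60]=0
k,l,st,ce=cv2.connectedComponentsWithStats(m); print(st[1+st[1:,4].argmax()])
for q in ([.473,.106],p[:2]): print("pred bbox",ext(np.r_[proj("scene",circ(q[0],q[1],.092,.064)),proj("scene",circ(q[0],q[1],.082,.064))]).round(1))
a=cv2.resize(im[90:200,160:260],(545,600),interpolation=2); cv2.imwrite("pics/c9.png",a)
```

```text
[0.4728513  0.10583705 0.08192922] [ 0.09641218 -0.38297872  0.21648205] 0.07398492628659577
[ 174  144   58   37 1522]
pred bbox [172.4 141.1 230.3 181.2]
pred bbox [172.3 141.2 230.3 181.2]
```

View pics/c9.png

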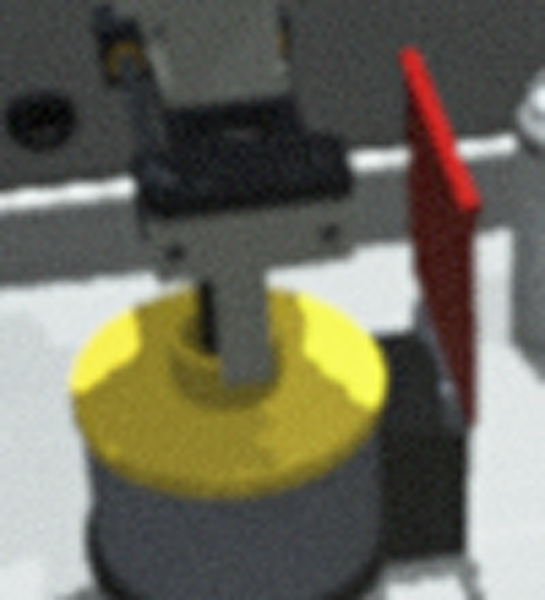

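The lid set sits level on the crock: the yellow edge reaches row 180 (predicted 181), and the cover stands upright at the right. Go down and grip the collar gently.

Emit:
{"op": "send_rows", "data": {
  "motion": [
    [0.2, [0, 0, 0.2], 0],
    [0.2, [0, 0, 0.2], 0],
    [0.2, [0, 0, 0.2], 0],
    [0.2, [0, 0, 0.1], 0],
    [0.2, [0, 0, 0.1], 0],
    [0.2, [0, 0, 0], 0]
  ],
  "force": 12
}}

```text
time_s: 19.45
tcp_pos: [0.4727, 0.1058, 0.0575]
orientation: [-180.0, -0.0, 166.1]
ft_force: [-0.6, 0.5, -0.0]
grip_width: 0.0741
gripper_force: 0.0
```

Emit:
{"op": "send_rows", "data": {
  "motion": [
    [0.3, [0, 0, 0], 0],
    [0.35, [0, 0, 0], 0],
    [0.4, [0, 0, 0], 0],
    [0.42, [0, 0, 0], 0],
    [0.45, [0, 0, 0], 0],
    [0.48, [0, 0, 0], 0],
    [0.5, [0, 0, 0], 0],
    [0.55, [0, 0, 0], 0],
    [0.6, [0, 0, 0], 0],
    [0.7, [0, 0, 0], 0]
  ]
}}

```text
time_s: 20.45
tcp_pos: [0.4729, 0.1058, 0.058]
orientation: [-180.0, 0.0, 166.1]
ft_force: [0.1, -0.3, -0.5]
grip_width: 0.0451
gripper_force: 11.9
```

Emit:
{"op": "send_rows", "data": {
  "motion": [
    [1, [0, 0, 0], 0],
    [1, [0, 0, 0], 0],
    [1, [0, 0, 0], 0],
    [1, [0, 0, 0], 0]
  ]
}}

```text
time_s: 20.85
tcp_pos: [0.4729, 0.1058, 0.058]
orientation: [180.0, 0.0, 166.1]
ft_force: [-0.3, -1.3, 0.3]
grip_width: 0.0452
gripper_force: 11.9
```

The collar is gripped at 45 mm. Lift straight up 100 mm.

Emit:
{"op": "send_rows", "data": {
  "motion": [
    [1, [0, 0, 0], 0],
    [1, [0, 0, -0.1], 0],
    [1, [0, 0, -0.2], 0],
    [1, [0, 0, -0.4], 0],
    [1, [0, 0, -0.55], 0],
    [1, [0, 0, -0.6], 0],
    [1, [0, 0, -0.6], 0],
    [1, [0, 0, -0.5], 0],
    [1, [0, 0, -0.28], 0],
    [1, [0, 0, -0.1], 0]
  ],
  "force": 18
}}

```text
time_s: 21.85
tcp_pos: [0.4732, 0.1059, 0.1591]
orientation: [180.0, 0.1, 166.1]
ft_force: [-0.7, 0.7, -1.9]
grip_width: 0.0449
gripper_force: 17.9
```

Emit:
{"op": "send_rows", "data": {
  "motion": [
    [1, [0, 0, 0], 0],
    [1, [0, 0, 0], 0],
    [1, [0, 0, 0], 0]
  ]
}}

```text
time_s: 22.15
tcp_pos: [0.4726, 0.1058, 0.1571]
orientation: [-180.0, -0.1, 166.1]
ft_force: [1.0, -0.5, -1.2]
grip_width: 0.0451
gripper_force: 17.9
```

Run:
```python
from fit import *
im=r.read_camera("scene"); s=r.read_state(); p=s["tcp_pos"]; print(p,s["orientation"],s["ft_force"],s["grip_width"],s["gripper_force"])
h=cv2.cvtColor(im,cv2.COLOR_BGR2HSV); m=cv2.inRange(h,(22,130,50),(35,255,255)); m[:60]=0
k,l,st,ce=cv2.connectedComponentsWithStats(m); print("yellow",st[1+st[1:,4].argmax()])
z=.086+p[2]-.058; print("pred",ext(np.r_[proj("scene",circ(.473,.106,z+.006,.064)),proj("scene",circ(.473,.106,z-.004,.064))]).round(1))
# black flange below: dark mask near seat
g=im.max(2); d=((g<52)*255).astype(np.uint8); d[:120]=0; d[200:]=0; d[:,:160]=0; d[:,245:]=0
print("flange top pred",ext(proj("scene",circ(.473,.106,.086,.058))).round(1),"knob top pred",proj("scene",[.473,.106,.15]).round(1))
for v in range(138,188,4): print(v,g[v,166:240:3].tolist())
```

```text
[0.47264081 0.10577607 0.15723198] [-1.79980162e+02 -5.03246578e-02  1.66135298e+02] [ 0.12531065  0.24652494 -0.63881237] 0.044957314175420524 17.872006173420232
yellow [ 167  106   63   39 1646]
pred [167.5 104.4 229.8 144. ]
flange top pred [175.4 144.8 227.6 177.9] knob top pred [[199.9 137.4]]
138 [84, 85, 89, 115, 127, 118, 140, 145, 148, 141, 147, 147, 145, 146, 139, 126, 117, 127, 187, 231, 231, 230, 229, 160, 67]
142 [158, 188, 202, 200, 230, 218, 168, 144, 118, 115, 115, 110, 98, 118, 153, 197, 228, 232, 230, 229, 228, 228, 232, 217, 72]
146 [232, 230, 229, 230, 231, 230, 230, 233, 220, 177, 69, 15, 21, 71, 99, 159, 197, 233, 231, 230, 230, 227, 230, 183, 73]
150 [221, 219, 218, 218, 218, 217, 144, 36, 24, 27, 23, 32, 25, 24, 24, 27, 18, 29, 132, 229, 225, 192, 171, 112, 94]
154 [214, 215, 215, 214, 188, 42, 26, 27, 23, 27, 31, 25, 21, 27, 26, 26, 31, 30, 31, 46, 97, 35, 38, 35, 54]
158 [215, 215, 228, 206, 39, 22, 32, 20, 28, 24, 20, 24, 23, 25, 25, 24, 31, 29, 33, 30, 53, 61, 41, 40, 40]
162 [214, 212, 214, 164, 23, 30, 26, 27, 29, 27, 28, 23, 26, 25, 30, 25, 25, 32, 36, 34, 40, 75, 41, 40, 42]
166 [215, 217, 221, 141, 21, 28, 26, 25, 26, 28, 29, 32, 26, 29, 28, 32, 32, 31, 36, 31, 62, 66, 39, 47, 38]
170 [213, 214, 211, 139, 44, 28, 30, 25, 23, 26, 23, 26, 24, 27, 24, 25, 32, 27, 34, 50, 95, 50, 39, 38, 33]
174 [214, 219, 218, 167, 73, 65, 28, 24, 28, 31, 30, 33, 30, 27, 28, 34, 29, 38, 74, 87, 68, 49, 34, 36, 34]
178 [216, 215, 217, 201, 69, 74, 78, 76, 61, 45, 31, 32, 28, 39, 54, 68, 89, 79, 69, 68, 66, 49, 26, 38, 34]
182 [214, 215, 216, 203, 68, 78, 72, 77, 79, 70, 78, 83, 76, 65, 73, 66, 72, 74, 72, 74, 72, 53, 29, 37, 35]
186 [218, 217, 217, 147, 65, 71, 69, 78, 76, 74, 67, 69, 79, 76, 74, 76, 62, 75, 76, 67, 71, 56, 34, 35, 33]
```

The black flange is seated where predicted (rows about 147–178), and the yellow lid is level about 99 mm above its seat. Time to hand in.

```bash
python3 -c "
from station import r
print(r.finish_job())"
```

```text
the job is handed in; nothing more can be done
None
```

I handed the job in at about 22 s: cover upright at about 90°, inner lid seated in the crock's mouth, and yellow outer lid still held level about 99 mm above its seat.

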